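# Hold the vent position on a bayonet barrel lid

## Robot

A 7-joint arm with a two-finger parallel gripper is mounted at the origin on the work surface. World frame = base frame: x ahead of the robot, y to its left, z up, the work surface at z = 0. Lengths are in m, angles in rad, forces in N, time in s.
With the tool pointing down it reaches from about 0.4 to 0.875 m from the base axis. Payload 19.3 kg.
Tool frame: the origin (TCP) lies at the very end of the fingers, on their centre line; the grasp point (between the pads) lies 19 mm behind it; z points along the fingers, y is the direction in which the jaws open and shut (so a half turn about z gives the same grasp; the last joint's range is limited). The gripper opens to 85 mm and grips with 20 to 120 N. Pads are 22 mm wide; open, the fingers measure 114 mm over their backs; the gripper's body (76 mm by 85 mm) begins 54 mm behind the grasp point. The pads swing forward as they close: fully open they stand 13 mm farther back than shut.
Start: joints at [1.17, 0.521, -0.036, 1.599, 0.021, 1.021, -0.113], TCP at [0.203, -0.591, 0.231] pointing down, gripper open.
Joint ranges: [-2.91, 2.91], [-0.3, 2.13], [-1.5, 1.42], [0.17, 2.43], [-1.26, 4.41], [0.16, 1.93], [-2.52, 2.52]. Speed limits (rad/s): [1.89, 1.89, 2.39, 2.39, 3.01, 3.01, 3.01].

## Interface

Orientations are given as [roll, pitch, yaw] about the fixed x, y, z axes, in that order (R = Rz(yaw) Ry(pitch) Rx(roll)).
In Python, from workcell import bot, grab_frame, calibration, workorder gives the robot as it stands.
- The arm moves only by the tool move_arm, never from a script. Its arguments are lists of equal length, an entry for each row: "jaw": the closure in counts, from 0 (fully open) to 255 (shut); "dp": the shift along the tool's x, y, z in units of 800 mm (1.0 is 800 mm), a list of three; "rotation": the turn, a rotation vector about the tool's x, y, z in units of pi rad (1.0 is pi rad), a list of three. In form: {"jaw": [jaw, ...], "dp": [[dx, dy, dz], ...], "rotation": [[rx, ry, rz], ...]}. A call has 1 to 10 rows; each row shifts and turns the commanded pose from where the row before left it, along the tool's axes as they then stand; what a row does not reach is not made up. A row lasts 1/8 s, in which the tool goes at most 62.5 mm and 10.7 degrees, less where a joint would pass 70% of its speed; a pose out of reach is approached as far as the arm can. A call with a number of a shift or a turn outside -1 to 1 is refused whole. A call with a gripper value outside its range is refused whole. The fingers move at their own pace and stop on an object; "squeeze" is the grip in N (left out, the last holds). Time passes only in rows, so rows that do not move let the fingers close. It gives the time, the measured TCP pose, the force and the opening at its end, in the units of the state.
- bot.observe(): the state, without advancing time (a new reading comes with each control period).
- grab_frame(name): name is "scene" or "top" or "wrist"; returns the picture (420x560x3 uint8, blue, green, red); there is no depth.
- calibration(name): a dict with "camera_matrix" (3x3 intrinsics, pixels), "dist" ([k1, k2, p1, p2, k3] as OpenCV has them; the pictures are not rectified), "T" (4x4, takes a point from camera to world coordinates). Camera axes: x right, y down, z forward; pixel columns grow to the right and rows downward; lengths in m; the calibration is good to about 2 mm. A picture is of the moment at which its call begins: read the wrist's pose just before it. calibration takes no time and is no camera call; for the wrist camera it gives the pose at the moment of the call.
- workorder.job_done(): hands the job in, once; it reports no verdict.
The state is a dict: "clock": time; "qpos": joint angles; "qd": joint speeds; "joint_efforts": joint torques, N m; "position": TCP position; "tool_rot": TCP orientation; "force": force on the tool from outside, world axes, zero at the start; "moment": the same for the moment, N m; "grip_width": finger opening in m.
Only numpy, scipy, OpenCV 4.12 (cv2) and the standard library are available. Lean on these libraries where they do the work, as an engineer would, in place of code of your own. Each camera call takes 0.05 s, during which the arm holds its last target. There are 200 camera calls.

## Task

Fit the orange bayonet lid into the mouth of the clear pet-treat barrel, pointers at the green marks, until its disc sits flush on the neck. Twist it clockwise (seen from above) halfway to the lock, so that its pointers stand at the yellow vent marks, never as far as the red lock catch. The lid springs back if let go, so finish while still gripping it and holding it steady at the yellow marks, with the bin, bell cage, dumbbell toy and bowl left where they are.

Things in the scene. Friction and masses are not known exactly. Their poses are not given: they have to be found in the camera images.
- lid: Loose orange bayonet lid, 0.12 kg, lying handle-up. Origin: centre of the plug's underside; z up. Plug 71 mm dia, z 0-14.5 mm. Two lugs along +x and -x reach 44 mm from the axis, 14 mm wide (y), z 0-6 mm. Disc 100 mm dia, z 14.5-20.5 mm; black pointers on its edge at +x and -x reach 57 mm from the axis. The same after a half turn: either lug fits either slot.
- lid_grip (a point): Middle of the lid's black grip bar, on the lid's axis 36.5 mm above its origin; axes as the lid's. The bar is 64 mm along x, 18 mm thick along y, and stands from 20.5 to 52.5 mm above the lid's origin; grip it across y from above.
- barrel: Clear acrylic barrel, 116 mm dia, 140 mm high, fixed on a 150 x 130 mm foot plate. Origin: centre of its underside; z up. White neck flange 6 mm thick, top level with the mouth, bore 76 mm dia, two lug slots along +x and -x, 20 mm wide, to 48 mm from the axis. Green entry marks outside the rim at +x and -x; yellow vent marks 45 degrees clockwise of each, seen from above.
- barrel_mouth (a point): Centre of the barrel's mouth at the flange's top; axes as the barrel's. The lid goes straight down with its x along the barrel's x (either way round); seated, its disc rests on the flange and its origin is 14.5 mm below this point. It turns only clockwise, and once turned lifts at most 2.5 mm. Full lock is 90 degrees from entry.
- lock_catch (a point): Red sprung lock catch on the rim, 78 degrees clockwise of the barrel's +x seen from above, its post 10 mm thick, 7 mm higher than the mouth. A lid pointer meets it at about 70 degrees of turn. This point is the middle of the post at mouth height.
- collar (a joint): Turn of the blue spring collar in the neck that the lid's lugs carry round: 0 rad at entry, growing clockwise seen from above, stop at 1.57. Its spring turns it back to 0 with 0.04 N m at entry, 0.10 N m at halfway. The lugs have 3.5 mm play each side in it, so the lid turns about 0.08 rad before it follows: with the lid at the yellow marks it reads about 0.70.
- bin: Grey tilt-out plastic storage bin, 150 x 170 x 160 mm, bystander; origin under its centre.
- bell_cage: Round steel wire cage with a brass bell inside, 84 mm diameter, 112 mm high, bystander; origin under its centre.
- dumbbell: Red wooden dumbbell toy, 140 mm long along its y, 48 mm high, bystander; origin under its centre.
- bowl: Small blue ceramic bowl, 100 mm diameter, 45 mm high, bystander; origin under its centre.

How it is judged:
By the outcome, as a careful person would: the job done as asked, in the order asked, and still so for the second after the job is handed in, while the arm keeps its last pose, push and grip.
It also fails if it takes over 40 s, if anything falls off the work surface, if the arm or the gripper's body presses on something with over 40 N, if the wrist force passes 120 N, or if a joint passes its speed limit or range.

## Working session

There is one attempt and no reset: what is moved stays moved. The work goes in short steps, Python scripts to look and compute and a tool call to move; the robot and the scene stay as the last step left them, time stands still between calls to the robot, and variables do not carry over. Pictures are saved under pics/ and viewed, about 8 in all and at most 12, crops included, and the job is handed in when it is done.

Besides the shell and the picture viewer there is one more tool, called as a command line: name --argument value ..., lists and objects as JSON in quotes. move_arm: Moves the arm, as the interface text tells. Shifts and turns lie within -1 to 1; 1 stands for 800 mm of shift or pi rad of turn. Its arguments: {"type":"object","properties":{"jaw":{"type":"array","items":{"type":"number"}},"dp":{"type":"array","items":{"type":"array","items":{"type":"number","minimum":-1,"maximum":1}}},"rotation":{"type":"array","items":{"type":"array","items":{"type":"number","minimum":-1,"maximum":1}}},"squeeze":{"type":"number"}},"required":["jaw","dp","rotation"]}

```bash
mkdir -p pics; ls; python3 - <<'E'
from workcell import bot, grab_frame, calibration
import cv2,numpy as np
print(bot.observe())
for n in("scene","top","wrist"):
    c=calibration(n); im=grab_frame(n); cv2.imwrite(f"pics/{n}0.png",im)
    print(n,np.round(c["camera_matrix"],1).tolist(),c["dist"],np.round(c["T"],4).tolist())
E
```

```text
pics
{'clock': 0.0, 'qpos': array([ 1.16982296,  0.52202054, -0.03635793,  1.59999822,  0.02119518,
        1.02108823, -0.11277603]), 'qd': array([-0.00050189, -0.00122491,  0.00050006, -0.00093383, -0.00034708,
       -0.0006408 ,  0.00088198]), 'joint_efforts': array([ 1.02421258e-03, -9.27103472e+01,  1.97928675e+00, -3.69930947e+01,
        1.76175381e-02,  8.13281484e-03,  4.65598521e-05]), 'position': array([ 0.20285959, -0.59081033,  0.23072482]), 'tool_rot': array([-3.14046462e+00,  6.08516399e-05,  3.30811169e-01]), 'force': array([0.1499271 , 0.25334284, 0.842899  ]), 'moment': array([-0.0228365 , -0.01706363, -0.0027769 ]), 'grip_width': 0.08545349686695718}
scene [[461.7, 0.0, 279.7], [0.0, 461.7, 211.8], [0.0, 0.0, 1.0]] [-0.12270444  0.          0.          0.          0.        ] [[0.0862, 0.7085, -0.7004, 1.3608], [0.9962, -0.0529, 0.069, 0.0343], [0.0119, -0.7037, -0.7104, 0.8766], [0.0, 0.0, 0.0, 1.0]]
top [[387.8, 0.0, 272.4], [0.0, 387.8, 205.7], [0.0, 0.0, 1.0]] [0.02772215 0.         0.         0.         0.        ] [[0.0005, -0.9953, 0.0968, 0.5363], [-0.9999, 0.001, 0.0153, 0.1108], [-0.0153, -0.0968, -0.9952, 1.0472], [0.0, 0.0, 0.0, 1.0]]
wrist [[326.7, 0.0, 277.5], [0.0, 326.7, 208.9], [0.0, 0.0, 1.0]] [-0.0460407  0.         0.         0.         0.       ] [[0.3248, -0.898, -0.2969, 0.2789], [-0.9458, -0.3088, -0.1008, -0.565], [-0.0012, 0.3135, -0.9496, 0.373], [0.0, 0.0, 0.0, 1.0]]
```

View pics/top0.png

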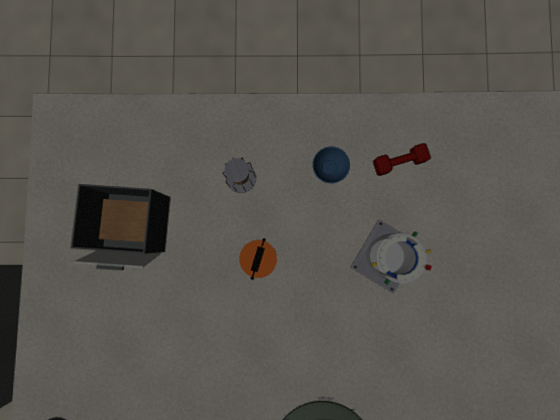

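View pics/scene0.png

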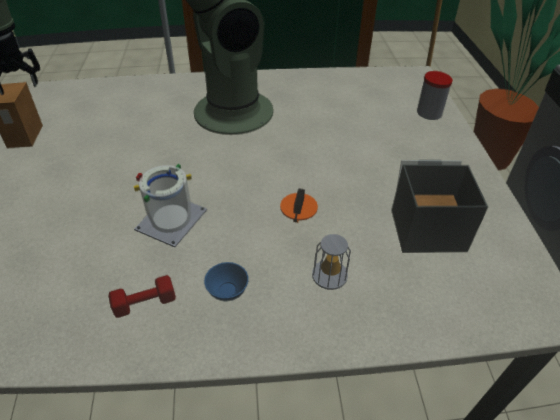

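Top view: the lid is at about (258,258) with the bar leaning, and the barrel mouth at about (400,257) with the red catch at (428,267). I'll enlarge both.

```bash
cat > h.py <<'E'
import cv2,numpy as np
from workcell import calibration
def ray(n,px,c=None):
    c=c or calibration(n)
    u=cv2.undistortPoints(np.array(px,float).reshape(-1,1,2),c["camera_matrix"],c["dist"]).reshape(-1,2)
    d=np.c_[u,np.ones(len(u))]@c["T"][:3,:3].T
    return c["T"][:3,3],d
def at(n,px,z,c=None):
    o,d=ray(n,px,c); z=np.broadcast_to(z,len(d)); return o+d*((z-o[2])/d[:,2])[:,None]
def proj(n,P,c=None):
    c=c or calibration(n); Ti=np.linalg.inv(c["T"])
    return cv2.projectPoints(np.array(P,float).reshape(-1,1,3),cv2.Rodrigues(Ti[:3,:3])[0],Ti[:3,3],c["camera_matrix"],c["dist"])[0].reshape(-1,2)
E
python3 - <<'E'
import cv2,numpy as np
a=cv2.imread("pics/top0.png"); s=cv2.imread("pics/scene0.png")
f=lambda im,x,y,w,h:cv2.resize(im[y:y+h,x:x+w],(400,300),interpolation=cv2.INTER_CUBIC)
g=np.vstack([np.hstack([f(a,360,220,80,60),f(a,220,230,80,60)]),np.hstack([f(s,125,155,80,60),f(s,260,175,80,60)])])
cv2.imwrite("pics/c1.png",np.clip(g.astype(float)*1.5,0,255).astype(np.uint8))
E
```

```text
(no output)
```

View pics/c1.png

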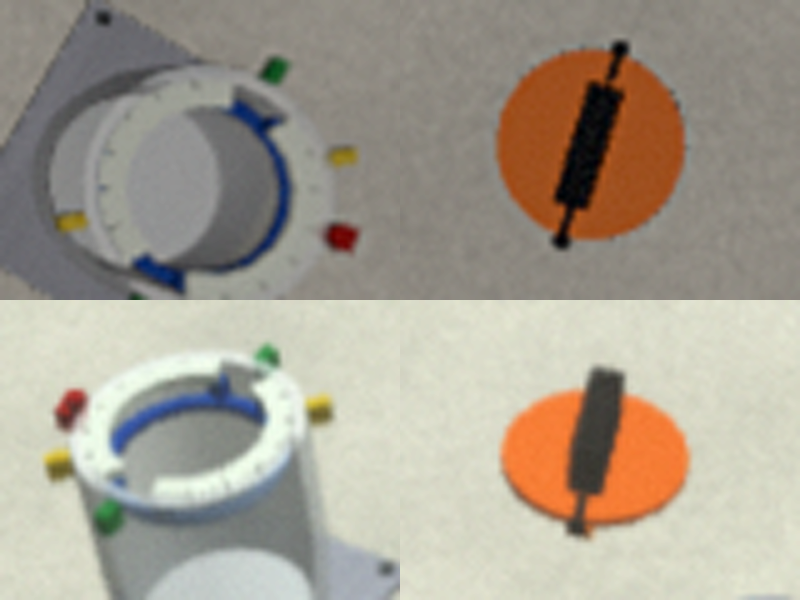

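```bash
python3 - <<'E'
from h import *
def C(p,ox,oy): return (np.array(p,float)+.5)/5-.5+[ox,oy]
B={"top":C([[275,69],[135,299],[343,156],[72,222],[342,236]],360,220),"scene":C([[267,356-300],[108,516-300],[319,108],[59,163],[71,108]],125,155)}
for n in B:
    P=at(n,B[n],[.14,.14,.14,.14,.145]); c=P[2:4].mean(0); print(n,np.round(P,4).tolist(),"cg",P[:2].mean(0),"cy",c)
    for i,j in((0,1),(2,3)): d=P[i]-P[j]; print(np.linalg.norm(d),np.degrees(np.arctan2(d[1],d[0])))
# triangulate each mark
for k in range(5):
    A=np.zeros((3,3));b=np.zeros(3)
    for n in B:
        o,d=ray(n,[B[n][k]]);d=d[0]/np.linalg.norm(d[0]);M=np.eye(3)-np.outer(d,d);A+=M;b+=M@o
    print("tri",k,np.linalg.solve(A,b))
L=at("top",C([[220,48],[161,241],[191,144.5]],220,230),[.0175,.0175,.0205]); print(L,L[:2].mean(0)); d=L[0]-L[1]; print(np.linalg.norm(d),np.degrees(np.arctan2(d[1],d[0])))
L=at("scene",C([[176,229],[195,157]],260,175),[.0175,.0205]); print(L)
E
```

```text
top [[0.5597, -0.2042, 0.14], [0.4546, -0.1369, 0.14], [0.5199, -0.2336, 0.14], [0.4894, -0.1092, 0.14], [0.4838, -0.2298, 0.145]] cg [ 0.50717088 -0.17054534  0.14      ] cy [ 0.50463011 -0.17140598  0.14      ]
0.12482328482580123 -32.61232848950816
0.12804884332376223 -76.21317648624489
scene [[0.4543, -0.1339, 0.14], [0.5657, -0.2002, 0.14], [0.4963, -0.1055, 0.14], [0.5267, -0.2284, 0.14], [0.4924, -0.2262, 0.145]] cg [ 0.50998778 -0.16705553  0.14      ] cy [ 0.51149913 -0.16697074  0.14      ]
0.12972079819696808 149.21959720441268
0.12662164765174022 103.86442681464563
tri 0 [ 0.55952898 -0.14061658  0.23680924]
tri 1 [ 0.44453557 -0.20371664  0.02052982]
tri 2 [ 0.52996326 -0.15158906  0.19631679]
tri 3 [ 0.4927844  -0.17950206  0.10178155]
tri 4 [ 0.48347754 -0.23048269  0.13809629]
[[0.54730387 0.14984381 0.0175    ]
 [0.44660825 0.18048491 0.0175    ]
 [0.49681205 0.16482176 0.0205    ]] [0.49695606 0.16516436 0.0175    ]
0.10525438066483929 -16.924705069252763
[[0.54775945 0.15393295 0.0175    ]
 [0.4989885  0.16929733 0.0205    ]]
```

```bash
cat >> h.py <<'E'
from scipy.spatial.transform import Rotation as R
def plan(xyz,yaw,n=None,s0=None):
    """rows in tool axes/units from measured pose to a tool-down pose at yaw (deg)"""
    from workcell import bot
    s=bot.observe(); p0=s["position"]; R0=R.from_euler("xyz",s["tool_rot"]); R1=R.from_euler("xyz",[np.pi,0,np.radians(yaw)])
    w=(R0.inv()*R1).as_rotvec(); d=np.array(xyz)-p0
    n=n or int(max(np.ceil(np.linalg.norm(d)/.05),np.ceil(np.linalg.norm(w)/np.radians(9)),1))
    dp=[];Rc=R0
    for i in range(n):
        dp.append(np.round(Rc.inv().apply(d/n)/.8,4).tolist()); Rc=Rc*R.from_rotvec(w/n)
    print("n",n,"rot each",np.round(w/n/np.pi,4).tolist()); print(dp)
E
python3 -c "
from h import *
plan([.51,-.168,.30],149,16)"
```

```text
n 16 rot each [-0.0, -0.0, -0.0452]
[[0.0334, -0.0235, -0.0054], [0.0364, -0.0185, -0.0054], [0.0387, -0.0132, -0.0054], [0.0401, -0.0076, -0.0054], [0.0408, -0.0018, -0.0054], [0.0406, 0.004, -0.0054], [0.0397, 0.0097, -0.0054], [0.0379, 0.0152, -0.0054], [0.0354, 0.0204, -0.0054], [0.0321, 0.0252, -0.0054], [0.0283, 0.0295, -0.0054], [0.0238, 0.0332, -0.0054], [0.0189, 0.0362, -0.0054], [0.0136, 0.0385, -0.0054], [0.008, 0.04, -0.0054], [0.0022, 0.0408, -0.0054]]
```

move_arm --jaw '[0,0,0,0,0,0,0,0,0,0]' --dp '[[0.0334,-0.0235,-0.0054],[0.0364,-0.0185,-0.0054],[0.0387,-0.0132,-0.0054],[0.0401,-0.0076,-0.0054],[0.0408,-0.0018,-0.0054],[0.0406,0.004,-0.0054],[0.0397,0.0097,-0.0054],[0.0379,0.0152,-0.0054],[0.0354,0.0204,-0.0054],[0.0321,0.0252,-0.0054]]' --rotation '[[0,0,-0.0452],[0,0,-0.0452],[0,0,-0.0452],[0,0,-0.0452],[0,0,-0.0452],[0,0,-0.0452],[0,0,-0.0452],[0,0,-0.0452],[0,0,-0.0452],[0,0,-0.0452]]'

```text
clock: 1.4
position: [0.3952, -0.3257, 0.2746]
tool_rot: [-3.141, -0.0, 1.755]
force: [0.4, -0.5, 1.0]
grip_width: 0.0855
```

move_arm --jaw '[0,0,0,0,0,0,0]' --dp '[[0.0283,0.0295,-0.0054],[0.0238,0.0332,-0.0054],[0.0189,0.0362,-0.0054],[0.0136,0.0385,-0.0054],[0.008,0.04,-0.0054],[0.0022,0.0408,-0.0054],[0,0,0]]' --rotation '[[0,0,-0.0452],[0,0,-0.0452],[0,0,-0.0452],[0,0,-0.0452],[0,0,-0.0452],[0,0,-0.0452],[0,0,0]]'

```text
clock: 2.28
position: [0.5107, -0.1657, 0.3005]
tool_rot: [3.14, -0.0, 2.608]
force: [-1.1, -0.1, -0.6]
grip_width: 0.0854
```

```bash
python3 - <<'E'
from h import *
from workcell import bot,grab_frame
s=bot.observe(); print(s["clock"],s["position"],np.degrees(s["tool_rot"]),s["qpos"],s["force"])
c=calibration("wrist"); im=grab_frame("wrist"); np.save("cw1.npy",c,allow_pickle=True)
cv2.imwrite("pics/w1.png",cv2.resize(np.clip(im*1.4,0,255).astype(np.uint8),(800,600),interpolation=cv2.INTER_CUBIC))
plan([.498,.167,.20],163)
E
```

```text
2.275 [ 0.51065923 -0.16567769  0.30049693] [ 1.79933067e+02 -3.98488356e-03  1.49402881e+02] [ 0.73168221  0.37727498 -0.6993128   1.72022421  0.26285509  1.13987287
  0.99299864] [-1.05881467 -0.13664752 -0.57542707]
n 7 rot each [0.0, -0.0, -0.011]
[[0.0324, 0.0502, 0.0179], [0.0306, 0.0512, 0.0179], [0.0289, 0.0523, 0.0179], [0.027, 0.0532, 0.0179], [0.0252, 0.0541, 0.0179], [0.0233, 0.055, 0.0179], [0.0214, 0.0557, 0.0179]]
```

View pics/w1.png

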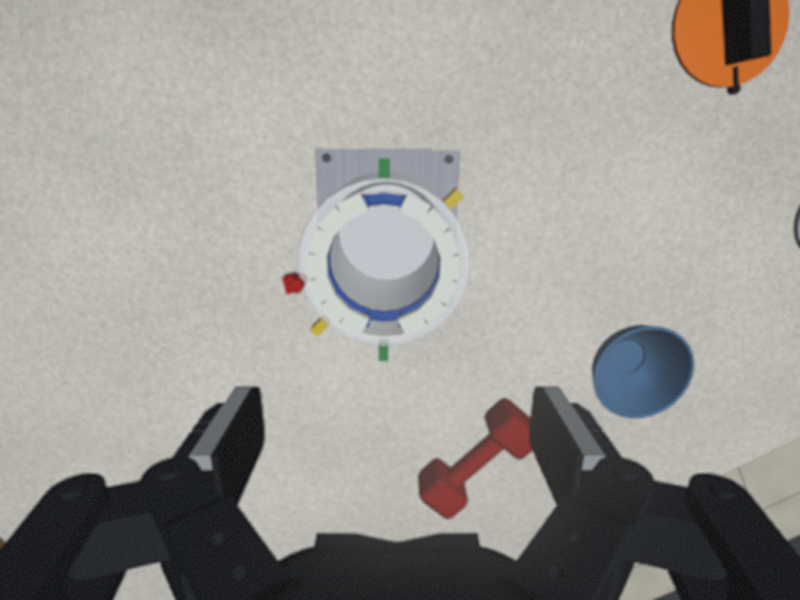

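Wrist view: barrel greens are at (384,168) and (383,352), yellows at (453,198) and (319,327), red catch at (293,283). Next I'll measure and go over the lid.

move_arm --jaw '[0,0,0,0,0,0,0,0]' --dp '[[0.0324,0.0502,0.0179],[0.0306,0.0512,0.0179],[0.0289,0.0523,0.0179],[0.027,0.0532,0.0179],[0.0252,0.0541,0.0179],[0.0233,0.055,0.0179],[0.0214,0.0557,0.0179],[0,0,0]]' --rotation '[[0,0,-0.011],[0,0,-0.011],[0,0,-0.011],[0,0,-0.011],[0,0,-0.011],[0,0,-0.011],[0,0,-0.011],[0,0,0]]'

```text
clock: 3.32
position: [0.4969, 0.1688, 0.1992]
tool_rot: [3.141, -0.002, 2.848]
force: [0.1, -0.5, 0.7]
grip_width: 0.0853
```

```bash
python3 - <<'E'
from h import *
from workcell import bot,grab_frame
s=bot.observe(); print(s["clock"],s["position"],np.degrees(s["tool_rot"]),s["force"])
c=np.load("cw1.npy",allow_pickle=True).item()
px=(np.array([[383,352],[384,168],[319,327],[453,198],[293,283]])+.5)*.7-.5
P=at("wrist",px,[.14,.14,.14,.14,.145],c); print(np.round(P,4).tolist())
for i,j in((0,1),(2,3)): d=P[i]-P[j]; print(P[[i,j]].mean(0),np.linalg.norm(d),np.degrees(np.arctan2(d[1],d[0])))
c=calibration("wrist"); im=grab_frame("wrist"); np.save("cw2.npy",c,allow_pickle=True)
cv2.imwrite("pics/w2.png",cv2.resize(np.clip(im*1.4,0,255).astype(np.uint8),(800,600),interpolation=cv2.INTER_CUBIC))
E
```

```text
3.325 [0.4969464  0.168811   0.19923405] [ 1.79987161e+02 -1.02488827e-01  1.63164736e+02] [ 0.07626133 -0.50900648  0.70274083]
[[0.5567, -0.2041, 0.14], [0.449, -0.1384, 0.14], [0.5176, -0.2327, 0.14], [0.4873, -0.11, 0.14], [0.4813, -0.2284, 0.145]]
[ 0.50282487 -0.17123806  0.14      ] 0.12614975262957384 -31.391885487542154
[ 0.50247358 -0.1713311   0.14      ] 0.12637509351395282 -76.12743347131111
```

View pics/w2.png

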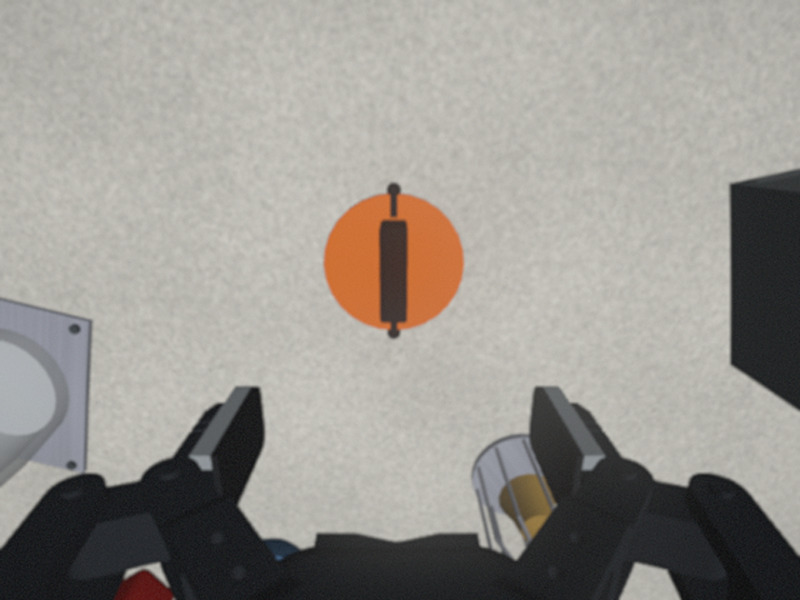

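```bash
python3 - <<'E'
from h import *
from workcell import bot
c=np.load("cw2.npy",allow_pickle=True).item()
px=(np.array([[394,189],[394,333],[394,262]])+.5)*.7-.5
P=at("wrist",px,[.0175,.0175,.0205],c); print(P); d=P[1]-P[0]; print(P[:2].mean(0),np.linalg.norm(d),np.degrees(np.arctan2(d[1],d[0])))
E
```

```text
[[0.44607977 0.1821879  0.0175    ]
 [0.54700183 0.1514608  0.0175    ]
 [0.49415378 0.1675703  0.0205    ]]
[0.4965408  0.16682435 0.0175    ] 0.1054960451092781 -16.933583671886232
```

```bash
python3 -c "
from h import *
plan([.4965,.1668,.024],163.05,5)"
```

```text
n 5 rot each [-0.0, -0.0001, -0.0]
[[0.0002, -0.0, 0.0439], [0.0002, -0.0, 0.0439], [0.0002, -0.0, 0.0439], [0.0002, -0.0001, 0.0439], [0.0002, -0.0001, 0.0439]]
```

move_arm --jaw '[0,0,0,0,0,0,0]' --dp '[[0.001,0,0.044],[0,0,0.044],[0,0,0.044],[0,0,0.044],[0,0,0.04],[0,0,0.0035],[0,0,0]]' --rotation '[[0,0,0],[0,0,0],[0,0,0],[0,0,0],[0,0,0],[0,0,0],[0,0,0]]'

```text
clock: 4.25
position: [0.4978, 0.1659, 0.0255]
tool_rot: [3.142, 0.001, 2.843]
force: [0.6, 0.9, -0.0]
grip_width: 0.0857
```

move_arm --jaw '[255,255,255,255,255,255,255,255]' --dp '[[0,0,0],[0,0,0],[0,0,0],[0,0,0],[0,0,0],[0,0,0],[0,0,0],[0,0,0]]' --rotation '[[0,0,0],[0,0,0],[0,0,0],[0,0,0],[0,0,0],[0,0,0],[0,0,0],[0,0,0]]' --squeeze 60

```text
clock: 5.25
position: [0.4974, 0.1666, 0.025]
tool_rot: [-3.142, 0.001, 2.845]
force: [-2.1, -2.3, 7.5]
grip_width: 0.0171
```

move_arm --jaw '[255,255,255,255,255]' --dp '[[0,0,-0.02],[0,0,-0.07],[0,0,-0.07],[0,0,-0.07],[0,0,-0.03]]' --rotation '[[0,0,0],[0,0,0],[0,0,0],[0,0,0],[0,0,0]]'

```text
clock: 5.88
position: [0.4976, 0.1671, 0.2365]
tool_rot: [3.14, 0.003, 2.845]
force: [0.1, 0.5, -2.1]
grip_width: 0.017
```

```bash
python3 - <<'E'
from h import *
from workcell import bot,grab_frame
c=calibration("wrist"); im=grab_frame("wrist"); np.save("cw3.npy",c,allow_pickle=True)
s=bot.observe(); print(s["clock"],s["position"],np.degrees(s["tool_rot"]),s["force"],s["grip_width"])
np.save("s3.npy",s,allow_pickle=True)
cv2.imwrite("pics/w3.png",cv2.resize(np.clip(im*1.6,0,255).astype(np.uint8),(800,600),interpolation=cv2.INTER_CUBIC))
plan([.504,-.1705,.22],148.8,9)
E
```

```text
5.925 [0.4981612  0.16737113 0.23805517] [179.83958078   0.25710188 163.00500752] [1.44446498 0.6602874  3.10698134] 0.017026934172368523
n 9 rot each [0.0001, 0.0001, 0.0088]
[[-0.0145, -0.0446, 0.0024], [-0.0157, -0.0442, 0.0025], [-0.0169, -0.0438, 0.0025], [-0.0181, -0.0433, 0.0025], [-0.0193, -0.0428, 0.0025], [-0.0205, -0.0422, 0.0025], [-0.0216, -0.0417, 0.0025], [-0.0228, -0.041, 0.0025], [-0.0239, -0.0404, 0.0025]]
```

View pics/w3.png

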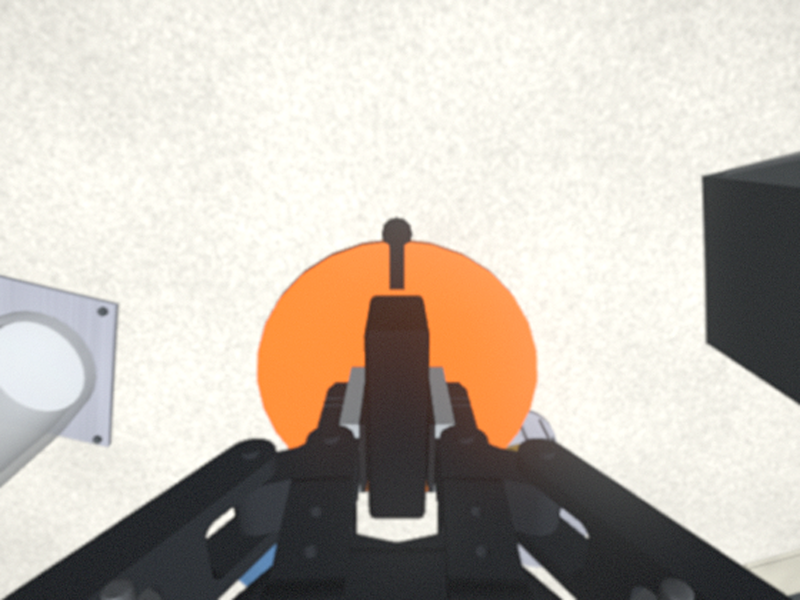

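Lid is held upright: pointer ball at (397,232), disc spans x 257–538 with its front edge at y≈240. Next I compute its pose in the hand and hover over the barrel.

move_arm --jaw '[255,255,255,255,255,255,255,255,255,255]' --dp '[[-0.0145,-0.0446,0.0024],[-0.0157,-0.0442,0.0025],[-0.0169,-0.0438,0.0025],[-0.0181,-0.0433,0.0025],[-0.0193,-0.0428,0.0025],[-0.0205,-0.0422,0.0025],[-0.0216,-0.0417,0.0025],[-0.0228,-0.041,0.0025],[-0.0239,-0.0404,0.0025],[0,0,0]]' --rotation '[[0,0,0.0088],[0,0,0.0088],[0,0,0.0088],[0,0,0.0088],[0,0,0.0088],[0,0,0.0088],[0,0,0.0088],[0,0,0.0088],[0,0,0.0088],[0,0,0]]'

```text
clock: 7.18
position: [0.502, -0.1738, 0.2146]
tool_rot: [-3.141, -0.001, 2.592]
force: [0.6, 0.3, -0.7]
grip_width: 0.0171
```

```bash
python3 - <<'E'
from h import *
from workcell import bot,grab_frame
c=np.load("cw3.npy",allow_pickle=True).item(); s=np.load("s3.npy",allow_pickle=True).item()
zt=s["position"][2]; px=(np.array([[397,232],[257,365],[538,365],[397,240]])+.5)*.7-.5
P=at("wrist",px,zt+np.array([-.0072,-.0042,-.0042,-.0042]),c)
T=R.from_euler("xyz",s["tool_rot"]).inv().apply(P-s["position"]); print("tool frame",np.round(T*1000,1).tolist())
im=grab_frame("wrist"); c=calibration("wrist"); np.save("cw4.npy",c,allow_pickle=True)
for i in range(1): s=bot.observe()
np.save("s4.npy",s,allow_pickle=True)
print(s["clock"],s["position"],np.degrees(s["tool_rot"]),s["qpos"],s["force"])
cv2.imwrite("pics/w4.png",cv2.resize(np.clip(im*1.4,0,255).astype(np.uint8),(800,600),interpolation=cv2.INTER_CUBIC))
E
```

```text
tool frame [[54.6, -0.5, 7.0], [9.2, -48.7, 4.0], [9.1, 48.1, 4.3], [52.6, -0.5, 4.0]]
7.225 [ 0.50232532 -0.17188518  0.21475278] [ 1.79991327e+02 -3.55993527e-02  1.48643516e+02] [ 0.7256889   0.4636575  -0.68134061  1.83986186  0.35012635  0.96147754
  0.91555527] [ 0.43001444  0.66644183 -1.00361131]
```

View pics/w4.png

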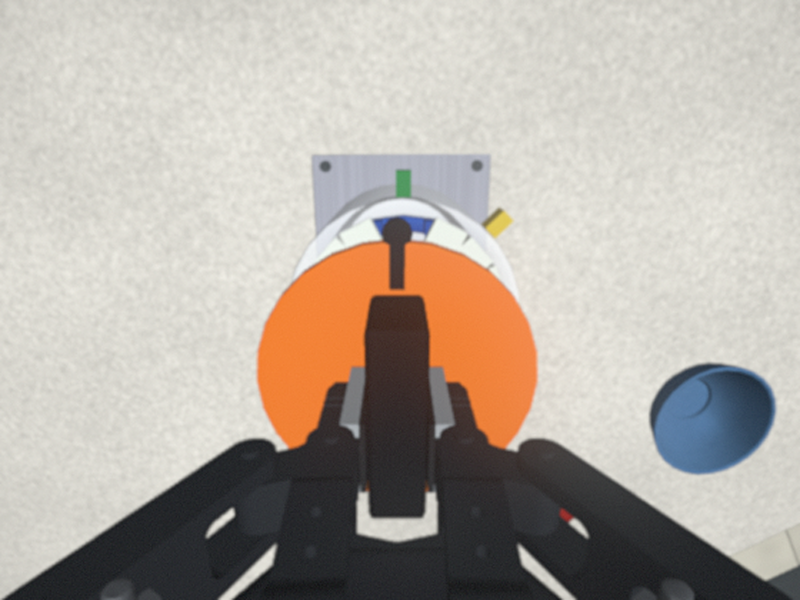

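```bash
python3 - <<'E'
from h import *
from workcell import bot,grab_frame
c=np.load("cw4.npy",allow_pickle=True).item(); s=np.load("s4.npy",allow_pickle=True).item()
px=(np.array([[403.5,183],[498,222]])+.5)*.7-.5
P=at("wrist",px,.14,c); print(P)
a=np.radians(-31.2); g=-np.array([np.cos(a),np.sin(a),0])*.0631; b=a-np.pi/4; y=-np.array([np.cos(b),np.sin(b),0])*.0632
print("centres",P[0]-g,P[1]-y); d=P[0]-P[1]; print(np.linalg.norm(d),"exp",.0631*2*np.sin(np.pi/8), np.degrees(np.arctan2(d[1],d[0])),"exp",np.degrees(np.arctan2(*(g-y)[[1,0]])))
print(s["position"]+R.from_euler("xyz",s["tool_rot"]).apply([.0023,-.0004,0]),"lid centre now")
E
```

```text
[[ 0.44907315 -0.13595964  0.14      ]
 [ 0.487094   -0.10748     0.14      ]]
centres [ 0.50304664 -0.16864714  0.14      ] [ 0.50216932 -0.16885568  0.14      ]
0.047504475766854896 exp 0.04829464916447433 -143.16483474812665 exp -143.5904797470325
[ 0.5001531  -0.17102993  0.21475415] lid centre now
```

```bash
cat > m.py <<'E'
from h import *
from workcell import bot,grab_frame
c=calibration("wrist"); s=bot.observe(); im=grab_frame("wrist"); s2=bot.observe()
print(s["clock"],s["position"],s2["position"],np.degrees(s["tool_rot"]),s2["force"])
hsv=cv2.cvtColor(im,cv2.COLOR_BGR2HSV); px=[]
for lo,hi in(((50,100,40),(80,255,255)),((22,130,80),(32,255,255))):
    m=cv2.inRange(hsv,lo,hi); n,_,st,ce=cv2.connectedComponentsWithStats(m); k=1+np.argmax(st[1:,4]); print(st[k],ce[k]); px.append(ce[k])
P=at("wrist",px,.14,c)
a=np.radians(-31.2); g=-np.array([np.cos(a),np.sin(a),0])*.0631; b=a-np.pi/4; y=-np.array([np.cos(b),np.sin(b),0])*.0632
C=(P[0]-g+P[1]-y)/2; d=P[0]-P[1]
print("centres",P[0]-g,P[1]-y,np.linalg.norm(d),np.degrees(np.arctan2(d[1],d[0])))
lp=(np.array([[397,232],[257,365],[538,365],[397,240]])+.5)*.7-.5
L=at("wrist",lp,s["position"][2]+np.array([-.0072,-.0042,-.0042,-.0042]),c)
T=R.from_euler("xyz",s["tool_rot"]); t=T.inv().apply(L-s["position"]); print(np.round(t*1000,1).tolist())
E
python3 m.py
```

```text
7.225 [ 0.50232532 -0.17188518  0.21475278] [ 0.50257137 -0.17084516  0.21489998] [ 1.79991327e+02 -3.55993527e-02  1.48643516e+02] [-1.2099608   0.86482115 -1.24559697]
[275 121   9  17 144] [279.25       129.15972222]
[338 150  17  17 151] [345.68874172 157.52980132]
centres [ 0.50267495 -0.17073449  0.14      ] [ 0.50256317 -0.17114519  0.14      ] 0.04800000426672342 -143.90582469118888
[[53.7, -0.0, 7.2], [7.8, -48.8, 4.2], [7.8, 49.1, 4.2], [51.7, -0.0, 4.2]]
```

```bash
python3 -c "
from workcell import grab_frame
grab_frame('top');grab_frame('top')
from h import *
from workcell import bot
s=bot.observe();print(s['clock'],s['position'],np.degrees(s['tool_rot']))
plan([.5039,-.1718,.172],148.7,3)"
```

```text
7.375 [ 0.50281023 -0.17022276  0.2149559 ] [ 1.79978438e+02 -1.01838624e-03  1.48821220e+02]
n 3 rot each [0.0, -0.0, 0.0002]
[[-0.0007, -0.0003, 0.0179], [-0.0007, -0.0003, 0.0179], [-0.0007, -0.0003, 0.0179]]
```

move_arm --jaw '[255,255,255,255,255]' --dp '[[-0.002,-0.001,0.018],[0,0,0.018],[0,0,0.018],[0,0,0],[0,0,0]]' --rotation '[[0,0,0],[0,0,0],[0,0,0],[0,0,0],[0,0,0]]'

```text
clock: 8.0
position: [0.5039, -0.1727, 0.1716]
tool_rot: [3.141, 0.0, 2.596]
force: [-0.4, -0.5, -0.8]
grip_width: 0.0175
```

```bash
python3 m.py; python3 -c "
from h import *
plan([.5039,-.1718,.172],148.7,1)"
```

```text
8.0 [ 0.50390779 -0.17268936  0.17157803] [ 0.50399532 -0.17274025  0.17178278] [1.79989846e+02 2.14301752e-03 1.48739554e+02] [-0.59213745 -0.22844891 -0.74972926]
[274 122  12  22 245] [279.11836735 132.33877551]
[351 158  22  21 241] [361.23236515 167.60580913]
centres [ 0.50259237 -0.1709604   0.14      ] [ 0.50254479 -0.17137549  0.14      ] 0.048049310535405 -143.9551599251805
[[53.7, 0.0, 7.2], [7.8, -48.7, 4.2], [7.8, 49.1, 4.2], [51.7, 0.0, 4.2]]
n 1 rot each [0.0001, 0.0001, 0.0002]
[[0.0007, 0.0009, -0.0003]]
```

move_arm --jaw '[255,255,255,255,255]' --dp '[[0.0004,0.0008,0.004],[0,0,0.004],[0,0,0.004],[0,0,0.004],[0,0,0]]' --rotation '[[0,0,0],[0,0,0],[0,0,0],[0,0,0],[0,0,0]]'

```text
clock: 8.68
position: [0.5037, -0.172, 0.1584]
tool_rot: [-3.142, -0.0, 2.596]
force: [-0.3, -0.4, -1.0]
grip_width: 0.0173
```

move_arm --jaw '[255,255,255,255,255]' --dp '[[0,0,0.004],[0,0,0.003],[0,0,0.002],[0,0,0.002],[0,0,0]]' --rotation '[[0,0,0],[0,0,0],[0,0,0],[0,0,0],[0,0,0]]'

```text
clock: 9.3
position: [0.5038, -0.1721, 0.1504]
tool_rot: [-3.141, 0.0, 2.596]
force: [-4.7, 1.0, 12.4]
grip_width: 0.0172
```

move_arm --jaw '[255,255,255]' --dp '[[0,0,0.001],[0,0,0],[0,0,0]]' --rotation '[[0,0,0],[0,0,0],[0,0,0]]' --squeeze 90

```text
clock: 9.68
position: [0.5039, -0.1721, 0.1505]
tool_rot: [-3.141, 0.001, 2.596]
force: [-12.0, 1.9, 30.9]
grip_width: 0.0168
```

```bash
python3 - <<'E'
from h import *
from workcell import bot,grab_frame
s=bot.observe(); print(s["clock"],s["position"],np.degrees(s["tool_rot"]),s["force"],s["moment"],s["qpos"])
im=grab_frame("scene"); w=grab_frame("wrist")
f=lambda im,x,y,w,h:cv2.resize(im[y:y+h,x:x+w],(400,300),interpolation=cv2.INTER_CUBIC)
cv2.imwrite("pics/c5.png",np.clip(np.hstack([f(im,110,130,112,84),f(w,180,90,200,150)])*1.4,0,255).astype(np.uint8))
E
```

```text
9.675 [ 0.50387706 -0.17208706  0.15047169] [-1.79955942e+02  5.20054762e-02  1.48723643e+02] [-11.99611835   1.88709466  30.91104273] [ 0.4845617   2.50219968 -0.04064195] [ 0.68257629  0.54873495 -0.63445001  1.89656134  0.43174261  0.8349934
  0.84707083]
```

View pics/c5.png

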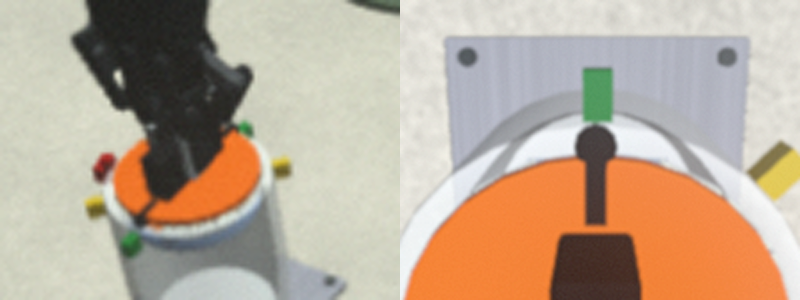

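Seated flush at TCP z 0.1505: the disc lies on the flange and its pointer ball sits under the green mark. I'll ease the push and twist.

move_arm --jaw '[255,255,255,255,255,255,255]' --dp '[[0,0,-0.001],[0,-0.0001,0],[0,-0.0001,0],[0,-0.0001,0],[0,-0.0001,0],[0,-0.0001,0],[0,0,0]]' --rotation '[[0,0,0],[0,0,0.02],[0,0,0.025],[0,0,0.025],[0,0,0.025],[0,0,0.025],[0,0,0]]'

```text
clock: 10.65
position: [0.5044, -0.1724, 0.1505]
tool_rot: [3.14, 0.002, 2.218]
force: [1.3, 0.4, 7.3]
grip_width: 0.0166
```

```bash
python3 - <<'E'
from h import *
from workcell import bot
s=bot.observe(); print(s["clock"],s["position"],np.degrees(s["tool_rot"]),s["force"],s["moment"],s["qpos"])
E
```

```text
10.65 [ 0.50441222 -0.17236107  0.15054087] [1.79933661e+02 8.84511682e-02 1.27069680e+02] [1.28445092 0.37168631 7.30539598] [ 0.09631819 -0.05488129 -0.14051857] [ 0.61698652  0.52886273 -0.5401224   1.89933629  0.36673377  0.81006553
  0.52791513]
```

move_arm --jaw '[255,255,255,255,255,255,255,255]' --dp '[[0,-0.0001,0],[0,-0.0001,0],[0,-0.0001,0],[0,-0.0001,0],[0,-0.0001,0],[0,-0.0001,0],[0,0,0],[0,0,0]]' --rotation '[[0,0,0.025],[0,0,0.025],[0,0,0.025],[0,0,0.025],[0,0,0.02],[0,0,0.009],[0,0,0],[0,0,0]]'

```text
clock: 11.65
position: [0.5041, -0.1727, 0.1505]
tool_rot: [3.14, 0.001, 1.814]
force: [2.9, -0.5, 7.1]
grip_width: 0.0162
```

```bash
python3 - <<'E'
from h import *
from workcell import bot,grab_frame
im=grab_frame("scene"); w=grab_frame("wrist")
s=bot.observe(); print(s["clock"],s["position"],np.degrees(s["tool_rot"]),s["force"],s["moment"],s["qpos"])
f=lambda im,x,y,w,h:cv2.resize(im[y:y+h,x:x+w],(400,300),interpolation=cv2.INTER_CUBIC)
cv2.imwrite("pics/c6.png",np.clip(np.hstack([f(im,110,130,112,84),f(w,180,90,200,150)])*1.4,0,255).astype(np.uint8))
E
```

```text
11.75 [ 0.50413107 -0.17261384  0.15055531] [1.79886022e+02 5.34807661e-02 1.03926714e+02] [ 1.93381889 -0.1031089   7.07398951] [-0.07849665 -0.26498835 -0.01245567] [ 0.54473781  0.51133012 -0.43873358  1.90375324  0.29767935  0.78807924
  0.18677541]
```

View pics/c6.png

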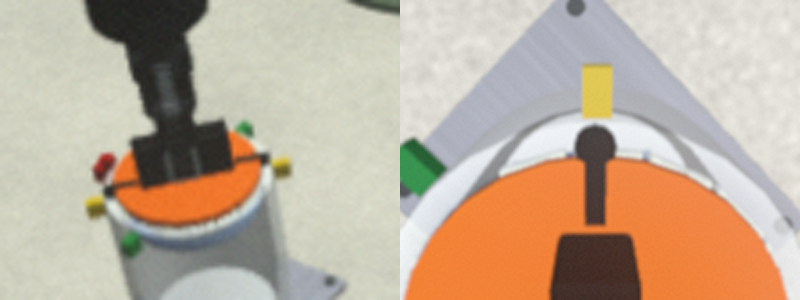

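The pointers stand at the yellow marks, clear of the red catch, with the disc still flush. I'll hold for about a second to check it stays steady.

move_arm --jaw '[255,255,255,255,255,255,255,255]' --dp '[[0,0,0],[0,0,0],[0,0,0],[0,0,0],[0,0,0],[0,0,0],[0,0,0],[0,0,0]]' --rotation '[[0,0,0],[0,0,0],[0,0,0],[0,0,0],[0,0,0],[0,0,0],[0,0,0],[0,0,0]]'

```text
clock: 12.75
position: [0.5041, -0.1726, 0.1506]
tool_rot: [3.14, 0.001, 1.814]
force: [2.1, -0.1, 7.5]
grip_width: 0.0166
```

```bash
python3 - <<'E'
from h import *
from workcell import bot,grab_frame
im=grab_frame("scene"); w=grab_frame("wrist"); t=grab_frame("top")
s=bot.observe(); print(s["clock"],s["position"],np.degrees(s["tool_rot"]),s["force"],s["moment"],s["grip_width"])
f=lambda im,x,y,w,h:cv2.resize(im[y:y+h,x:x+w],(400,300),interpolation=cv2.INTER_CUBIC)
cv2.imwrite("pics/c7.png",np.clip(np.vstack([np.hstack([f(im,110,130,112,84),f(w,180,90,200,150)]),np.hstack([f(im,0,0,560,420),f(t,0,0,560,420)])])*1.4,0,255).astype(np.uint8))
E
```

```text
12.9 [ 0.50407812 -0.1726757   0.15052502] [1.79889752e+02 5.24353357e-02 1.03918406e+02] [2.8210586  1.09521702 6.81104024] [-0.01791976 -0.24928399  0.04333813] 0.01658010011151216
```

View pics/c7.png

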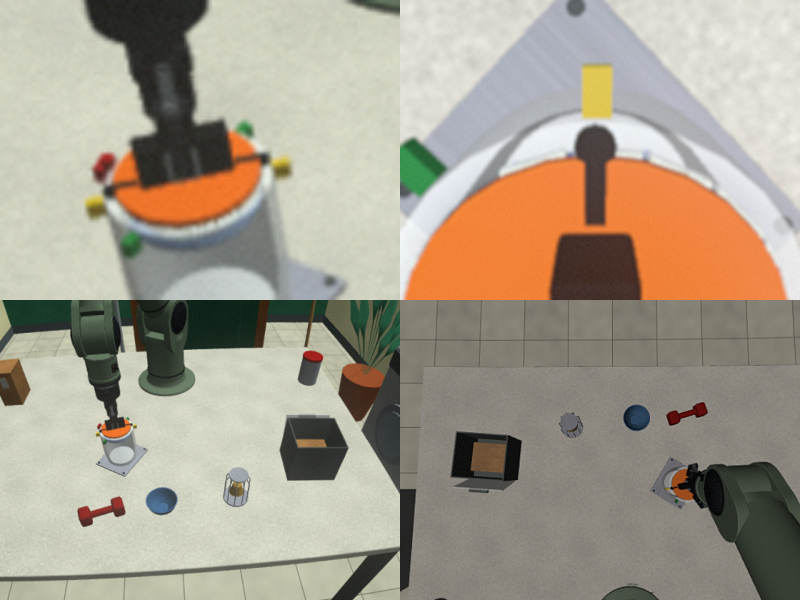

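The view is unchanged after the hold: the pointer ball still lines up with the yellow mark and the bystanders are in place. Handing in.

```bash
python3 -c "
from workcell import workorder
print(workorder.job_done())"
```

```text
the job is handed in; nothing more can be done
None
```

The lid is in the barrel mouth, twisted about 45° clockwise to the yellow vent marks, and still gripped there. I handed the job in at about 12.9 s of the 40 s allowed; it reports no verdict.

- **Seating:** I lowered the lid with its pointers at the green marks. It stopped at a TCP height of 0.1505 m, against the 0.1495 to 0.150 m I expected. The pictures show the disc flush on the flange.
- **Twist:** The tool yaw held at 103.9° through a one-second wait; I had measured the yellow marks at about 103.8°. The last pictures show a pointer ball in line with the yellow mark and clear of the red catch.
- **Forces:** The highest push I read was about 31 N while seating, and about 7 N while holding.
- **Bystanders:** The bin, bell cage, dumbbell and bowl look unmoved in the last pictures.

**Checks that disagreed:**
- The cameras placed the barrel 3 to 9 mm apart. I used the wrist camera for both lid and barrel, so that any error of its own would cancel, and the lid went in without a side load on the way down.
- The wrist moment showed no clear sign of the spring's 0.10 N m at the end (about 0.04 N m or less, with noisy readings), so the hold rests on the pictures and the pose. I had no reading of the collar joint itself.

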